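# Draw the sharpener's foot into line with a drift and fit its second bolt

## Task

The crank pencil sharpener has swung round on its one bolt, so the holes in its iron foot no longer line up with the holes in the wooden base below. Feel the tapered drift into the hole of the foot's left lug, draw the foot into line with it and press the drift fully home, and while it stands there fit the bolt into the right lug until its head is down on the lug; then put the drift back, fully down, in its hole in the wooden stand. Use only light hand pressure on the drift and the bolt, force nothing, and leave the white card box, the keys and the mug alone.

Things in the scene. Friction and masses are not known exactly. Their poses are not given: they have to be found in the camera images.
- mount: dark wooden base board, 150 x 210 x 34 mm, screwed to the desk; on it an 8 mm thick dark iron foot (top 42 mm above the desk) that carries a green hand-crank pencil sharpener (126 x 72 x 132 mm, its rear lies at the crank). Origin: centre of the board's underside; x away from the robot, y left, z up. Lugs of the foot: rear at (46, 0) mm, left at (-25, 78), right at (-25, -78).
- rear_bolt (a point): top of the foot at the axis of the fitted thumb bolt in the rear lug. Foot and sharpener swing stiffly about it: about 4 N sideways at an outer lug moves them and they stay where left. The foot's pose is not given: it starts swung up to 0.115 rad either way, its outer holes up to 12 mm off those in the board, along the circle about this point. See it, or feel it with the drift.
- drift_hole (a point): point fixed to the board, axes as the mount's: on the axis of the board's left hole, at the height of the top of the foot's left lug. The foot's hole (13 mm wide, 8 mm deep; lug 46 x 44 mm) belongs here but is off to and fro along (0.74, 0.67) of this frame. The board's hole is 13 mm wide and blind, its bottom 39 mm below this point.
- bolt_hole (a point): the same at the right lug: holes 12.5 mm wide in foot and board, bottom 39 mm below this point; the foot's hole is off along (0.74, -0.67) until the drift has drawn the foot into line.
- drift: hand drift, 98 mm long, upright in the stand at the start. Origin: centre of its tip; z along it to the handle. Steel: blunt tip 9.5 mm wide, taper to 12 mm at 20 mm from the tip, then straight, 12 mm wide, to a collar (22 mm wide, 34 to 38 mm from the tip); above it a round black handle 18 mm wide. Home when the collar sits on the surface, the tip 34 mm below it.
- bolt: plain-shanked steel thumb bolt, upright in the stand at the start. Origin: centre of its tip; z to its head. Shank 11 mm wide, 30 mm long, chamfered tip; flange 24 mm wide, 3 mm thick; above it a knurled grip 18 mm wide, 17 mm high (33 to 50 mm from the tip). Home when the flange sits on the lug, the tip 30 mm below the lug's top.
- stand: low wooden tool stand, 116 x 60 x 40 mm, fixed. Origin: centre of its underside; +x along its length, away from the robot. The drift's hole is at x +28 mm, the bolt's at x -28 mm.
- drift_rest (a point): centre of the mouth of the drift's hole in the stand's top (15 mm wide, 37 mm deep, 40 mm above the desk).
- card_box: small white card box, 55 x 70 x 40 mm, origin at the centre of its underside; stays where it is.
- key_bunch: bunch of keys, 104 x 115 x 8 mm, origin at the centre of its underside; stays where it is.
- mug: white mug on a cork coaster, 82 x 114 x 91 mm, origin at the centre of its underside; stays where it is.

How it is judged (in metres and radians):
On the way, in this order (a step that is already met when the one before it is completed fails the run):
1. the drift stands fully home through the left lug into the board, so the holes are in line (z of drift in the frame of drift_hole below -0.031 m and horizontal distance between drift and drift_hole below 0.005 m and angle between drift's own z axis and vertical below 0.12 rad), for 0.2 s.
2. with the drift still in its hole, the bolt stands fully home through the right lug into the board (z of bolt in the frame of bolt_hole below -0.027 m and horizontal distance between bolt and bolt_hole below 0.005 m and z of drift in the frame of drift_hole below -0.024 m and horizontal distance between drift and drift_hole below 0.006 m), for 0.2 s.
At the end, for the whole second after the job is handed in: The bolt's tip is at least 27 mm below the top of the right lug (30 mm is home), within 5 mm of the hole's axis and upright within 0.15 rad; the drift is back in its hole in the stand, its tip at least 29 mm below the stand's top (34 mm is home) and within 9 mm of the hole's axis; both at rest (z of bolt in the frame of bolt_hole below -0.027 m and horizontal distance between bolt and bolt_hole below 0.005 m and angle between bolt's own z axis and vertical below 0.15 rad and z of drift in the frame of drift_rest below -0.029 m and horizontal distance between drift and drift_rest below 0.009 m and linear speed of each of drift, bolt below 0.02 m/s); the robot touches nothing.
It fails at once if the drift is forced: it presses on the mount with more than 30 N (contact force between drift and mount above 30 N).
It fails at once if the bolt is forced: it presses on the mount with more than 30 N (contact force between bolt and mount above 30 N).
It fails at once if the white card box, the keys or the mug is shifted by more than 20 mm (distance of any of card_box, key_bunch, mug from where it was at the start of the episode above 0.02 m).
It also fails if it takes over 72 s, if anything falls off the work surface, if the arm or the gripper's body presses on something with over 40 N, if the wrist force passes 120 N, or if a joint passes its speed limit or range.

## Robot

A 6-joint arm with a two-finger parallel gripper is mounted at the origin on a cart in front of the work surface, level with it; the furniture and walls round the work are solid. World frame = base frame: x ahead of the robot, y to its left, z up, the work surface at z = 0. Lengths are in m, angles in degrees, forces in N, time in s.
With the tool pointing down it reaches from about 0.325 to 0.85 m from the base axis. Payload 4.4 kg.
Tool frame: the origin (TCP) lies midway between the tips of the shut fingers; the grasp point (between the pads) lies behind it (bot.grip_point_offset is the z of the grasp point in the tool frame, in m); z points along the fingers, y is the line along which they close (so a half turn about z gives the same grasp; the last joint's range is limited). The gripper opens to 94 mm and grips with 3 to 60 N. Pads are 16 mm wide; open, the fingers measure 119 mm over their backs; the gripper's body (75 mm by 177 mm) begins 78 mm behind the grasp point.
Start: joints at [-77.263, 11.837, 88.321, -0, 79.842, -8.623], TCP at [0.209, -0.536, 0.205] pointing down, gripper open.
Joint ranges: [-156.59, 156.59], [-49.26, 127.26], [12.9, 141.05], [-63.56, 243.56], [4.71, 150.69], [-161.64, 161.64]. Speed limits (degrees/s): [159.86, 159.86, 180, 180, 180, 180].

## Interface

Orientations are given as a 3x3 rotation matrix whose columns are the frame's x, y, z axes.
In Python, from workcell import bot gives the robot as it stands.
- The arm moves only by the shell command python3 -m handwheel 'ROWS' [FORCE]. ROWS is JSON, a list of rows, each a list of 7 numbers: the shift along the world's x, y, z in m, then the turn, a rotation vector about the world's x, y, z in degrees, then the finger opening in m, from 0 to 0.094. In form: [[dx, dy, dz, wx, wy, wz, gripper], ...]. A call has 1 to 8 rows; each row shifts and turns the commanded pose from where the row before left it; what a row does not reach is not made up. A row lasts 1/10 s, in which the tool goes at most 50 mm and 8.59 degrees, less where a joint would pass 70% of its speed; a pose out of reach is approached as far as the arm can. A call with a gripper value outside its range is refused whole. The fingers move at their own pace and stop on an object; FORCE is the grip in N (left out, the last holds). Time passes only in rows, so rows that do not move let the fingers close. It gives the time, the measured TCP pose, the force, the opening and the grip force at its end, in the units of the state.
- bot.sense(): the state, without advancing time (a new reading comes with each control period).
- bot.camera(name): name is "side" or "top"; returns a dict with "frame" (384x512x3 uint8, blue, green, red), "fx", "fy", "cx", "cy" (pixels), "k1" (the pictures are not rectified: a ray, as slopes to the right and down, at radius r is drawn at 1 + k1 r^2 times it, then the intrinsics apply), "R" (3x3) and "t" (3): a world point X has camera coordinates R X + t. Camera axes: x right, y down, z forward; pixel columns grow to the right and rows downward; lengths in m; the calibration is good to about 2 mm. A picture is of the moment at which its call begins. There is no depth.
- bot.finish_job(): hands the job in; it is judged then, once.
The state is a dict: "time": time; "joint_pos": joint angles; "qd": joint speeds; "tau": joint torques, N m; "ee_pos": TCP position; "ee_rot": TCP orientation; "force": force on the tool from outside, world axes, zero at the start; "torque": the same for the moment, N m; "finger_gap": opening from 0.0 (shut) to 1.0 (fully open); "gripper_force": force on a finger pad.
Only numpy, scipy, OpenCV 4.12 (cv2) and the standard library are available. Lean on these libraries where they do the work, as an engineer would, in place of code of your own. Each camera call takes 0.05 s, during which the arm holds its last target. There are 200 camera calls.

## Working session

There is one attempt and no reset: what is moved stays moved. The work goes in short steps, Python scripts to look and compute and a shell command to move; the robot and the scene stay as the last step left them, time stands still between calls to the robot, and variables do not carry over. Pictures are saved under pics/ and viewed, at most 10 in all, crops included, and the job is handed in when it is done.

```bash
mkdir -p pics; ls; python3 - <<'E'
from workcell import bot
import cv2,numpy as np
s=bot.sense(); print(s['time'],s['ee_pos'],s['finger_gap'],bot.grip_point_offset); print(np.round(s['ee_rot'],3))
for n in('side','top'):
    c=bot.camera(n); cv2.imwrite(f'pics/{n}0.png',cv2.resize(c['frame'],(768,576)))
    print(n,c['fx'],c['cx'],c['cy'],c['k1'],np.round(c['R'],3).tolist(),np.round(c['t'],3), (-c['R'].T@c['t']).round(3))
E
```

```text
pics
0.0 [ 0.20924479 -0.53472975  0.20433444] 0.9986389193073696 -0.0188
[[ 0.931  0.364 -0.   ]
 [ 0.364 -0.931  0.002]
 [ 0.    -0.002 -1.   ]]
side 401.21464236369803 255.71571334703484 190.3818731962744 -0.06092341649800292 [[-0.891, -0.454, -0.025], [-0.21, 0.46, -0.863], [0.403, -0.763, -0.505]] [0.464 0.181 1.008] [0.045 0.897 0.677]
top 486.2065310816313 252.3822487581778 194.49136359685835 -0.09362710102310683 [[0.004, -1.0, 0.014], [-0.998, -0.005, -0.069], [0.069, -0.013, -0.998]] [-0.039  0.542  1.697] [ 0.423 -0.014  1.73 ]
```

View pics/side0.png

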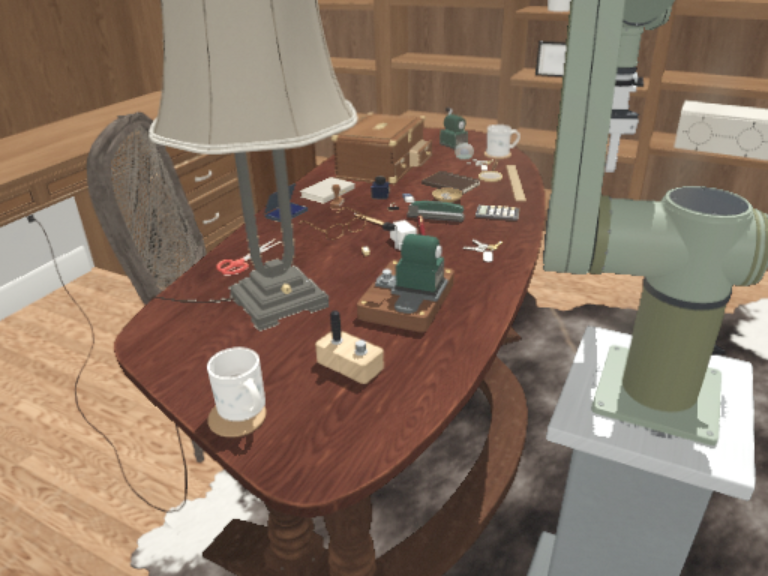

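View pics/top0.png

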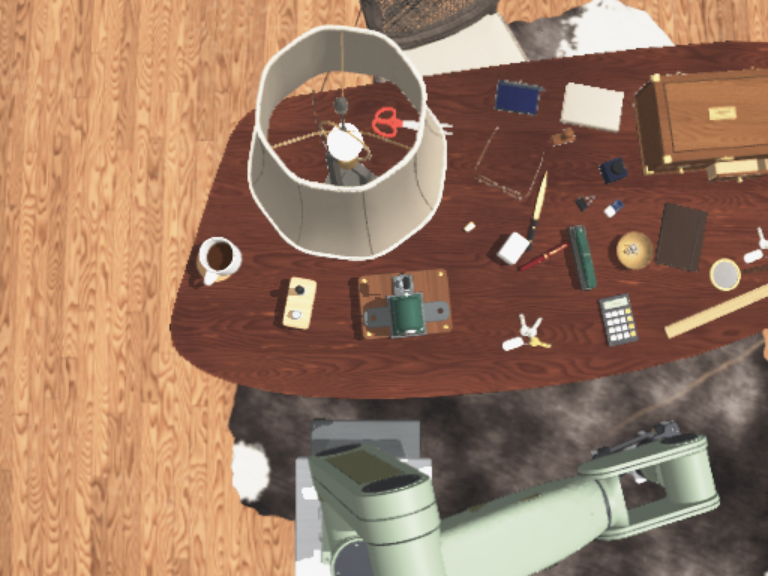

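The side view shows the stand (around (350,355)) with the black drift and the steel bolt, and the mount at (410,290). In the top view the stand is at (299,303), with the drift at (300,290) and the bolt at (295,315). The mount is at (406,303), and the lampshade sits behind both. Next I'll enlarge the work area in both views.

```bash
cat > h.py <<'E'
from workcell import bot
import cv2,numpy as np
def ray(c,u,v):
    K=np.array([[c['fx'],0,c['cx']],[0,c['fy'],c['cy']],[0,0,1.]])
    p=cv2.undistortPoints(np.array([[[u,v]]],float),K,np.array([c['k1'],0,0,0.]))[0,0]
    R=np.array(c['R']);t=np.array(c['t'])
    d=R.T@np.array([p[0],p[1],1]); return -R.T@t,d/np.linalg.norm(d)
def onz(c,u,v,z):
    o,d=ray(c,u,v); return o+d*(z-o[2])/d[2]
def proj(c,X):
    R=np.array(c['R']);t=np.array(c['t']);p=R@np.array(X)+t;q=p[:2]/p[2];q=q*(1+c['k1']*(q@q))
    return np.array([c['fx']*q[0]+c['cx'],c['fy']*q[1]+c['cy']])
def tri(a,b):
    (o1,d1),(o2,d2)=a,b
    s=np.linalg.lstsq(np.c_[d1,-d2],o2-o1,rcond=None)[0]
    p,q=o1+s[0]*d1,o2+s[1]*d2; return (p+q)/2,np.linalg.norm(p-q)
E
python3 - <<'E'
from h import *
im=[]
for n,(x,y,w,h) in(('top',(180,175,130,60)),('side',(200,145,130,115))):
    c=bot.camera(n); cv2.imwrite(f'pics/{n}_raw.png',c['frame'])
    im.append(cv2.resize(c['frame'][y:y+h,x:x+w],None,fx=6,fy=6,interpolation=cv2.INTER_CUBIC)[:600])
cv2.imwrite('pics/topc.png',im[0]);cv2.imwrite('pics/sidec.png',im[1])
E
```

```text
(no output)
```

View pics/topc.png

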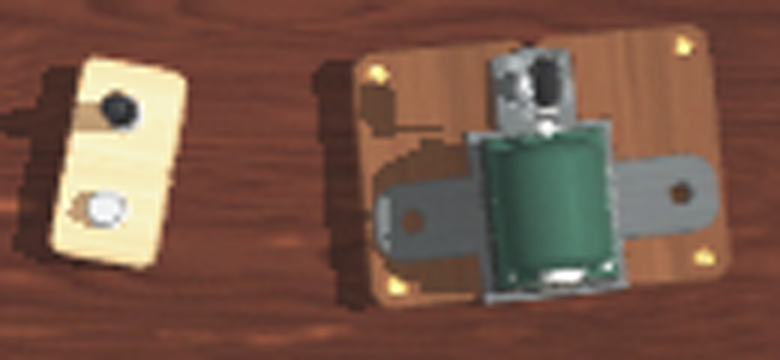

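View pics/sidec.png

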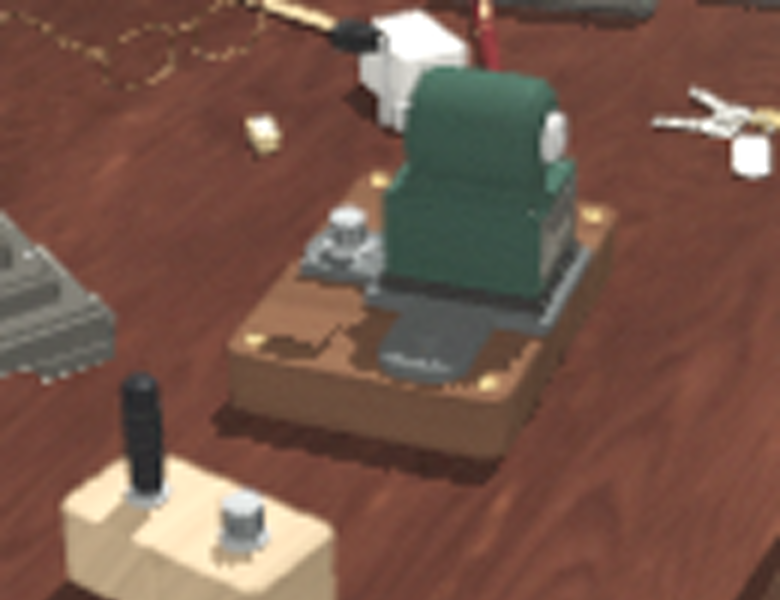

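The top crop shows four brass screws at (378,73), (684,46), (703,257) and (397,286). The foot holes are at (413,222) and (681,193), the drift top at (119,110) and the bolt head at (106,208). In the side crop the screws are at (255,340), (488,383), (593,214) and (380,180). The drift top is at (140,383), its collar at (148,497), and the bolt top at (243,500).

```bash
cat > m.py <<'E'
from h import *
T=bot.camera('top');S=bot.camera('side')
def tp(x,y): return ((x+.5)/6-.5+180,(y+.5)/6-.5+175)
def sp(x,y): return ((x+.5)/6-.5+200,(y+.5)/6-.5+145)
P=[]
for a,b in zip([(378,73),(684,46),(703,257),(397,286)],[(255,340),(380,180),(593,214),(488,383)]):
    X,e=tri(ray(T,*tp(*a)),ray(S,*sp(*b)));P.append(onz(T,*tp(*a),.035));print('screw tri',X.round(4),round(e,4),P[-1].round(4),'side',onz(S,*sp(*b),.035).round(4))
P=np.array(P);c=P.mean(0)
v=(P[0]-P[1])+(P[3]-P[2]); u=(P[0]-P[3])+(P[1]-P[2])
yaw=np.arctan2(-v[0],v[1]);yaw2=np.arctan2(u[1],u[0]);print('centre',c.round(4),'yaw',np.degrees([yaw,yaw2]))
y=(yaw+yaw2)/2;R=np.array([[np.cos(y),-np.sin(y)],[np.sin(y),np.cos(y)]])
for n,l in(('rear',(.046,0)),('left',(-.025,.078)),('right',(-.025,-.078))):print(n,c[:2]+R@l)
for n,a in(('footL',(413,222)),('footR',(681,193))):
    X=onz(T,*tp(*a),.041);print(n,X.round(4),'in board',(R.T@(X[:2]-c[:2])).round(4))
for n,a,b in(('drift top',(119,108),(140,381)),('bolt top',(107,207),(243,498))):
    X,e=tri(ray(T,*tp(*a)),ray(S,*sp(*b)));print(n,X.round(4),round(e,4))
print('drift',onz(T,*tp(119,108),.104).round(4),onz(S,*sp(140,381),.104).round(4));print('bolt',onz(T,*tp(107,207),.06).round(4),onz(S,*sp(243,498),.06).round(4))
K=[onz(T,*tp(*a),.04) for a in[(90,56),(188,74),(156,268),(51,247)]];print('stand c',np.mean(K,0).round(4),np.round(K,4).tolist())
E
python3 m.py
```

```text
screw tri [ 0.5679 -0.0016  0.0319] 0.0001 [ 0.5676 -0.0017  0.035 ] side [0.5655 0.0027 0.035 ]
screw tri [ 0.5848 -0.1805  0.0331] 0.0004 [ 0.5845 -0.1804  0.035 ] side [ 0.5834 -0.1772  0.035 ]
screw tri [ 0.4607 -0.1917  0.0338] 0.0012 [ 0.4612 -0.1913  0.035 ] side [ 0.4594 -0.1899  0.035 ]
screw tri [ 0.4439 -0.0133  0.0327] 0.0004 [ 0.4437 -0.0134  0.035 ] side [ 0.4426 -0.01    0.035 ]
centre [ 0.5143 -0.0967  0.035 ] yaw [5.51113505 5.23275496]
rear [ 0.56005527 -0.09239466]
left [ 0.48206469 -0.02138432]
right [ 0.49666953 -0.17669916]
footL [ 0.4807 -0.0225  0.041 ] in board [-0.0265  0.0771]
footR [ 0.4982 -0.178   0.041 ] in board [-0.0236 -0.0794]
drift top [0.5425 0.1434 0.0992] 0.0018
bolt top [0.4879 0.1532 0.0585] 0.0003
drift [0.5414 0.1425 0.104 ] [0.5392 0.15   0.104 ]
bolt [0.4877 0.1529 0.06  ] [0.487 0.155 0.06 ]
stand c [0.5152 0.147  0.04  ] [[0.5763, 0.1659, 0.04], [0.566, 0.1087, 0.04], [0.4533, 0.1261, 0.04], [0.4651, 0.1871, 0.04]]
```

```bash
python3 - <<'E'
from h import *
T=bot.camera('top');S=bot.camera('side')
b=onz(S,187,198,.04);print('lamp base',b)
for h in(.25,.3,.35,.4,.45,.5):
    n=onz(T,233,172,h);r=b[0]-n[0]; a=np.linspace(0,6.28,90)
    p=np.array([proj(S,b*[1,1,0]+[r*np.cos(t),r*np.sin(t),h]) for t in a])
    print(h,n.round(3),round(r,3),'side rim u',p[:,0].min()*1.5,p[:,0].max()*1.5,'v max',p[:,1].max()*1.5)
print('sharp top', [onz(T,180+x/6,175+215/6,z).round(3).tolist() for x in(485,612) for z in(.13,.17)])
# top of sharpener: side crop top edge (485,72) far/near
print(onz(S,200+485/6,145+72/6,.132),onz(S,200+485/6,145+72/6,.172))
E
python3 -m handwheel '[[0,0,0.05,0,0,0,0.094]]' 20
```

```text
lamp base [0.72480652 0.06405974 0.04      ]
0.25 [0.595 0.026 0.25 ] 0.13 side rim u 197.16102348677603 337.5801716204201 v max 231.161718147935
0.3 [0.589 0.025 0.3  ] 0.136 side rim u 188.97257613060822 339.0248862204885 v max 205.0100043167673
0.35 [0.583 0.024 0.35 ] 0.142 side rim u 180.42182309497687 340.54435807821505 v max 177.27542571050373
0.4 [0.577 0.022 0.4  ] 0.148 side rim u 171.51520602038778 342.1433229876318 v max 147.83940903499098
0.45 [0.571 0.021 0.45 ] 0.153 side rim u 162.2409686932065 343.82680081016923 v max 116.61595135605688
0.5 [0.566 0.02  0.5  ] 0.159 side rim u 152.58909132360506 345.60009285207104 v max 83.43820553158737
sharp top [[0.48, -0.063, 0.13], [0.479, -0.062, 0.17], [0.481, -0.133, 0.13], [0.479, -0.13, 0.17]]
[ 0.50227342 -0.14252459  0.132     ] [ 0.46870032 -0.06618338  0.172     ]
time: 0.5
ee_pos: [0.208, -0.5297, 0.247]
ee_rot: [[0.931, 0.364, -0.004], [0.364, -0.931, 0.018], [0.003, -0.019, -1.0]]
force: [0.4, 0.5, -1.8]
finger_gap: 1.0
gripper_force: 0.0
```

The shade's lower rim is about 0.4 m up and its nearest point is at x≈0.575, so I'll keep lifts low. Going in front of the mount toward the stand.

```bash
python3 -m handwheel '[[0.024,0.043,0,0,0,7.4,0.04],[0.024,0.043,0,0,0,7.4,0.04],[0.024,0.043,0,0,0,7.4,0.04],[0.024,0.043,0,0,0,7.4,0.04],[0.024,0.043,0,0,0,7.4,0.04],[0.024,0.043,0,0,0,7.4,0.04],[0.024,0.043,0,0,0,7.4,0.04],[0.024,0.043,0,0,0,7.4,0.04]]'
python3 -m handwheel '[[0,0.045,-0.005,0,0,7.4,0.04],[0,0.045,-0.005,0,0,7.4,0.04],[0,0.045,-0.005,0,0,0,0.04],[0,0.045,-0.005,0,0,0,0.04],[0,0.045,-0.005,0,0,0,0.04],[0,0.045,-0.005,0,0,0,0.04],[0,0.04,-0.005,0,0,0,0.04],[0,0,0,0,0,0,0.04]]'
python3 - <<'E'
from h import *
s=bot.sense();print(s['ee_pos'],np.round(s['ee_rot'],4),s['finger_gap'],s['joint_pos'],s['force'])
E
```

```text
time: 1.3
ee_pos: [0.4021, -0.1897, 0.2558]
ee_rot: [[0.159, 0.987, 0.001], [0.987, -0.159, -0.001], [-0.001, 0.001, -1.0]]
force: [0.1, -0.5, 0.5]
finger_gap: 0.428
gripper_force: 0.0
time: 2.1
ee_pos: [0.4002, 0.1224, 0.2199]
ee_rot: [[-0.101, 0.995, -0.001], [0.995, 0.101, 0.002], [0.002, -0.001, -1.0]]
force: [-0.2, -0.2, -0.3]
finger_gap: 0.425
gripper_force: 0.0
[0.40020048 0.12242652 0.21992091] [[-0.1006  0.9949 -0.0012]
 [ 0.9949  0.1006  0.0015]
 [ 0.0017 -0.0011 -1.    ]] 0.4254676102672262 [ 5.04473015e+00 -8.73473685e+00  1.07683464e+02  9.52205519e-02
  8.11132290e+01 -7.42987149e-01] [-0.16085661 -0.22420198 -0.30108487]
```

```bash
python3 -m handwheel '[[0.035,0.005,-0.02,0,0,0,0.04],[0.035,0.005,-0.02,0,0,0,0.04],[0.035,0.005,-0.02,0,0,0,0.04],[0.036,0.005,-0.02,0,0,0,0.04],[0,0,-0.01,0,0,0,0.04],[0,0,0,0,0,0,0.04]]'
python3 - <<'E'
from h import *
c=bot.camera('side');f=c['frame'][160:260,190:290];cv2.imwrite('pics/s1.png',cv2.resize(f,None,fx=6,fy=6,interpolation=cv2.INTER_CUBIC))
s=bot.sense();print(s['ee_pos'],proj(c,s['ee_pos'])-[190,160])
E
```

```text
time: 2.7
ee_pos: [0.5408, 0.1372, 0.1279]
ee_rot: [[-0.092, 0.996, -0.006], [0.996, 0.092, -0.001], [-0.0, -0.006, -1.0]]
force: [-0.1, 0.6, -0.5]
finger_gap: 0.425
gripper_force: 0.0
[0.54115695 0.13747009 0.12950537] [34.10027743 37.42050021]
```

View pics/s1.png

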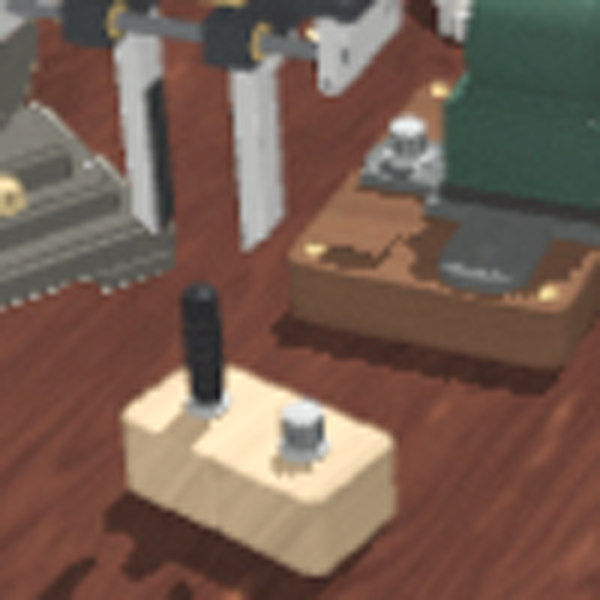

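The fingers hang either side of the drift: tips at (150,230) and (258,245), drift top at (200,293). The lateral position agrees, so I'll go down and grip.

```bash
python3 -m handwheel '[[0,0.004,-0.02,0,0,0,0.04],[0,0,-0.02,0,0,0,0.04],[0,0,-0.02,0,0,0,0.04],[0,0,-0.003,0,0,0,0.04],[0,0,0,0,0,0,0.01],[0,0,0,0,0,0,0.01],[0,0,0,0,0,0,0.01],[0,0,0,0,0,0,0.01]]' 35
python3 -m handwheel '[[0,0,0,0,0,0,0.01],[0,0,0,0,0,0,0.01]]' 35
```

```text
time: 3.55
ee_pos: [0.5435, 0.1426, 0.0692]
ee_rot: [[-0.093, 0.996, 0.002], [0.996, 0.093, 0.0], [-0.0, 0.002, -1.0]]
force: [-1.8, -0.1, 4.1]
finger_gap: 0.186
gripper_force: 35.0
time: 3.75
ee_pos: [0.5435, 0.1426, 0.0692]
ee_rot: [[-0.094, 0.996, 0.002], [0.996, 0.094, 0.0], [-0.0, 0.002, -1.0]]
force: [-1.3, -0.4, 6.7]
finger_gap: 0.185
gripper_force: 35.0
```

```bash
python3 -m handwheel '[[0,0,0.01,0,0,0,0.01],[0,0,0.02,0,0,0,0.01],[0,0,0.02,0,0,0,0.01],[-0.02,-0.02,0.005,0,0,0,0.01],[-0.02,-0.035,0,0,0,0,0.01],[-0.018,-0.04,0,0,0,0,0.01],[0,-0.04,0,0,0,0,0.01],[0,-0.03,0,0,0,0,0.01]]'
python3 -m handwheel '[[0,0,0,0,0,0,0.01],[0,0,0,0,0,0,0.01]]'
python3 - <<'E'
from h import *
c=bot.camera('side');s=bot.sense();print(s['ee_pos'],s['force'])
f=c['frame'][130:230,230:330];cv2.imwrite('pics/s2.png',cv2.resize(f,None,fx=6,fy=6,interpolation=cv2.INTER_CUBIC))
p=s['ee_pos'];print('proj tip',(proj(c,p-[0,0,.063])-[230,130])*6)
for q in([.4807,-.0225,.042],[.4821,-.0214,.042]): print('hole in side crop',(proj(c,q)-[230,130])*6)
E
```

```text
time: 4.55
ee_pos: [0.4838, -0.0243, 0.1229]
ee_rot: [[-0.093, 0.996, 0.001], [0.996, 0.093, -0.001], [-0.001, 0.001, -1.0]]
force: [-0.5, -1.1, -0.5]
finger_gap: 0.185
gripper_force: 35.0
time: 4.75
ee_pos: [0.4844, -0.0227, 0.1227]
ee_rot: [[-0.092, 0.996, 0.0], [0.996, 0.092, 0.001], [0.001, 0.0, -1.0]]
force: [-0.0, 0.4, -1.5]
finger_gap: 0.182
gripper_force: 35.0
[ 0.4843365  -0.02202371  0.12255766] [-0.37388554  0.77737941 -1.06647785]
proj tip [238.38144905 397.55605366]
hole in side crop [245.66950191 428.86572851]
hole in side crop [242.18024264 429.3077927 ]
```

View pics/s2.png

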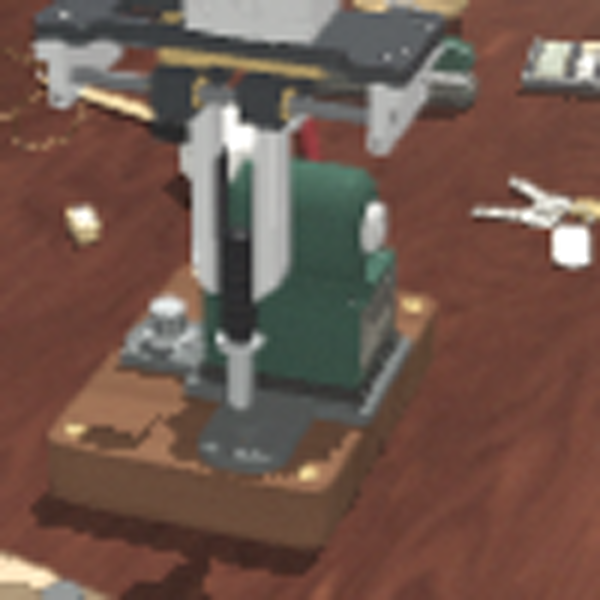

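The tip is at (240,405), above the lug, as projected. Now descending gently to feel.

```bash
python3 -m handwheel '[[-0.001,0,-0.008,0,0,0,0.01],[0,0,-0.006,0,0,0,0.01],[0,0,-0.003,0,0,0,0.01],[0,0,-0.002,0,0,0,0.01],[0,0,-0.002,0,0,0,0.01],[0,0,0,0,0,0,0.01]]'
```

```text
time: 5.4
ee_pos: [0.4837, -0.0218, 0.1039]
ee_rot: [[-0.095, 0.996, -0.001], [0.996, 0.095, 0.001], [0.001, -0.001, -1.0]]
force: [-5.8, 1.2, 15.9]
finger_gap: 0.186
gripper_force: 35.1
```

```bash
python3 -m handwheel '[[0,0,0.001,0,0,0,0.01],[-0.001,-0.0005,0,0,0,0,0.01],[-0.0005,-0.0005,0,0,0,0,0.01],[0,0,0,0,0,0,0.01]]'
```

```text
time: 5.8
ee_pos: [0.4829, -0.0221, 0.1041]
ee_rot: [[-0.094, 0.996, 0.002], [0.996, 0.094, 0.002], [0.002, 0.002, -1.0]]
force: [-1.6, 2.2, 9.9]
finger_gap: 0.184
gripper_force: 35.0
```

```bash
python3 -m handwheel '[[-0.0007,-0.0007,0,0,0,0,0.01],[-0.0007,-0.0007,0,0,0,0,0.01],[0,0,0,0,0,0,0.01]]';python3 -m handwheel '[[-0.0007,-0.0007,0,0,0,0,0.01],[-0.0007,-0.0007,0,0,0,0,0.01],[0,0,0,0,0,0,0.01]]'
```

```text
time: 6.1
ee_pos: [0.4823, -0.023, 0.1041]
ee_rot: [[-0.094, 0.996, 0.004], [0.996, 0.094, 0.003], [0.003, 0.004, -1.0]]
force: [0.6, 5.2, 7.5]
finger_gap: 0.186
gripper_force: 35.0
time: 6.4
ee_pos: [0.4798, -0.0258, 0.1025]
ee_rot: [[-0.093, 0.996, 0.002], [0.996, 0.093, 0.001], [0.001, 0.002, -1.0]]
force: [2.6, 2.0, 0.9]
finger_gap: 0.189
gripper_force: 35.0
```

The tip fell into an edge near (0.480,-0.026). Going down in small steps.

```bash
python3 -m handwheel '[[0,0,-0.001,0,0,0,0.01],[0,0,-0.001,0,0,0,0.01],[0,0,0,0,0,0,0.01]]';
```

```text
time: 6.7
ee_pos: [0.4798, -0.0262, 0.1005]
ee_rot: [[-0.093, 0.996, 0.001], [0.996, 0.093, 0.0], [0.0, 0.001, -1.0]]
force: [2.6, 1.7, -0.4]
finger_gap: 0.183
gripper_force: 35.0
```

```bash
python3 -m handwheel '[[0,0,-0.0015,0,0,0,0.01],[0,0,-0.0015,0,0,0,0.01],[0,0,-0.001,0,0,0,0.01],[0,0,0,0,0,0,0.01]]';python3 -m handwheel '[[0,0,-0.001,0,0,0,0.01],[0,0,-0.001,0,0,0,0.01],[0,0,0,0,0,0,0.01]]'
```

```text
time: 7.1
ee_pos: [0.4796, -0.0264, 0.0969]
ee_rot: [[-0.093, 0.996, 0.001], [0.996, 0.093, -0.0], [-0.0, 0.001, -1.0]]
force: [3.6, 2.7, 4.4]
finger_gap: 0.189
gripper_force: 35.0
time: 7.4
ee_pos: [0.48, -0.0265, 0.0963]
ee_rot: [[-0.094, 0.996, 0.001], [0.996, 0.094, -0.0], [-0.001, 0.001, -1.0]]
force: [-0.0, 1.7, 12.4]
finger_gap: 0.183
gripper_force: 35.0
```

The tip is on the board, 8 mm down inside the lug's hole. Easing off and drawing the foot along +(0.67,0.74).

```bash
python3 -m handwheel '[[0,0,0.001,0,0,0,0.01],[0.001,0.001,0,0,0,0,0.01],[0.001,0.001,0,0,0,0,0.01],[0,0,0,0,0,0,0.01]]';python3 -m handwheel '[[0.0007,0.0007,0,0,0,0,0.01],[0.0007,0.0007,0,0,0,0,0.01],[0,0,0,0,0,0,0.01]]'
```

```text
time: 7.8
ee_pos: [0.4804, -0.0255, 0.0964]
ee_rot: [[-0.094, 0.996, -0.002], [0.996, 0.094, -0.003], [-0.003, -0.002, -1.0]]
force: [-0.8, -0.6, 10.0]
finger_gap: 0.185
gripper_force: 35.0
time: 8.1
ee_pos: [0.481, -0.024, 0.0953]
ee_rot: [[-0.094, 0.996, -0.004], [0.996, 0.094, -0.002], [-0.002, -0.004, -1.0]]
force: [0.3, 0.0, -1.5]
finger_gap: 0.186
gripper_force: 35.0
```

```bash
python3 -m handwheel '[[0,0,-0.001,0,0,0,0.01],[0,0,-0.001,0,0,0,0.01],[0,0,0,0,0,0,0.01]]';python3 -m handwheel '[[0.0005,0.0005,-0.001,0,0,0,0.01],[0,0,-0.001,0,0,0,0.01],[0,0,0,0,0,0,0.01]]'
```

```text
time: 8.4
ee_pos: [0.4813, -0.0234, 0.0925]
ee_rot: [[-0.094, 0.996, -0.003], [0.996, 0.094, -0.001], [-0.001, -0.003, -1.0]]
force: [-0.7, -2.5, -1.4]
finger_gap: 0.186
gripper_force: 35.0
time: 8.7
ee_pos: [0.4825, -0.0227, 0.0911]
ee_rot: [[-0.094, 0.996, -0.001], [0.996, 0.094, -0.001], [-0.0, -0.001, -1.0]]
force: [-1.4, -3.1, -0.8]
finger_gap: 0.182
gripper_force: 35.0
```

It's in the board's hole. Carrying on down, with a further slight draw.

```bash
python3 -m handwheel '[[0.0004,0.0004,-0.0015,0,0,0,0.01],[0,0,-0.0015,0,0,0,0.01],[0,0,-0.001,0,0,0,0.01],[0,0,0,0,0,0,0.01]]';python3 -m handwheel '[[0.0002,0.0002,-0.0015,0,0,0,0.01],[0,0,-0.0015,0,0,0,0.01],[0,0,-0.001,0,0,0,0.01],[0,0,0,0,0,0,0.01]]'
```

```text
time: 9.1
ee_pos: [0.4833, -0.022, 0.0872]
ee_rot: [[-0.093, 0.996, -0.0], [0.996, 0.093, -0.0], [0.0, -0.0, -1.0]]
force: [-1.2, -3.2, 0.2]
finger_gap: 0.183
gripper_force: 35.0
time: 9.5
ee_pos: [0.4834, -0.022, 0.0832]
ee_rot: [[-0.093, 0.996, -0.001], [0.996, 0.093, -0.0], [-0.0, -0.001, -1.0]]
force: [-1.8, -4.4, 0.3]
finger_gap: 0.184
gripper_force: 35.0
```

```bash
python3 -m handwheel '[[0,0,-0.0015,0,0,0,0.01],[0,0,-0.0015,0,0,0,0.01],[0,0,-0.001,0,0,0,0.01],[0,0,0,0,0,0,0.01]]';python3 -m handwheel '[[0,0,-0.0015,0,0,0,0.01],[0,0,-0.0015,0,0,0,0.01],[0,0,-0.001,0,0,0,0.01],[0,0,0,0,0,0,0.01]]'
```

```text
time: 9.9
ee_pos: [0.4833, -0.0221, 0.0793]
ee_rot: [[-0.094, 0.996, -0.001], [0.996, 0.094, -0.001], [-0.0, -0.001, -1.0]]
force: [-3.2, -3.8, 1.9]
finger_gap: 0.184
gripper_force: 35.0
time: 10.3
ee_pos: [0.4832, -0.0222, 0.0752]
ee_rot: [[-0.094, 0.996, -0.001], [0.996, 0.094, -0.001], [-0.001, -0.001, -1.0]]
force: [-2.1, -5.4, 0.8]
finger_gap: 0.186
gripper_force: 35.0
```

```bash
python3 -m handwheel '[[0,-0.0004,-0.0015,0,0,0,0.01],[0,0,-0.0015,0,0,0,0.01],[0,0,-0.001,0,0,0,0.01],[0,0,0,0,0,0,0.01]]';python3 -m handwheel '[[0,0,-0.0007,0,0,0,0.01],[0,0,-0.0006,0,0,0,0.01],[0,0,0,0,0,0,0.01],[0,0,0,0,0,0,0.01]]'
```

```text
time: 10.7
ee_pos: [0.4831, -0.0225, 0.0713]
ee_rot: [[-0.093, 0.996, -0.001], [0.996, 0.093, -0.0], [-0.0, -0.001, -1.0]]
force: [-3.6, -4.0, 2.9]
finger_gap: 0.184
gripper_force: 35.0
time: 11.1
ee_pos: [0.4832, -0.0225, 0.0712]
ee_rot: [[-0.094, 0.996, -0.001], [0.996, 0.094, -0.001], [-0.001, -0.001, -1.0]]
force: [-5.9, -4.0, 10.0]
finger_gap: 0.184
gripper_force: 35.0
```

The drift stopped under 10 N at 33 mm below first contact, so the collar is seated. Releasing it and fetching the bolt.

```bash
python3 -m handwheel '[[0,0,0.0005,0,0,0,0.04],[0,0,0,0,0,0,0.04],[0,0,0,0,0,0,0.04],[0,0,0.015,0,0,0,0.04],[0,0,0.03,0,0,0,0.04],[0,0.02,0.01,0,0,0,0.04],[0.002,0.04,0,0,0,0,0.04],[0.002,0.04,0,0,0,0,0.04]]'
python3 -m handwheel '[[0.002,0.04,0,0,0,0,0.04],[0,0.035,0,0,0,0,0.04],[0,0,-0.02,0,0,0,0.04],[0,0,0,0,0,0,0.04]]'
python3 - <<'E'
from h import *
c=bot.camera('top');s=bot.sense();print(s['time'],s['ee_pos'])
S=bot.camera('side')
a=cv2.resize(c['frame'][175:235,180:280],None,fx=5,fy=5,interpolation=cv2.INTER_CUBIC)
b=cv2.resize(S['frame'][170:230,220:320],None,fx=5,fy=5,interpolation=cv2.INTER_CUBIC)
cv2.imwrite('pics/tb.png',np.vstack([a,b]))
E
```

```text
time: 11.9
ee_pos: [0.4885, 0.079, 0.1263]
ee_rot: [[-0.091, 0.996, 0.002], [0.996, 0.091, 0.001], [0.001, 0.002, -1.0]]
force: [-0.1, 0.3, 0.6]
finger_gap: 0.424
gripper_force: 0.0
time: 12.3
ee_pos: [0.4872, 0.1541, 0.1032]
ee_rot: [[-0.096, 0.995, -0.005], [0.995, 0.096, 0.0], [0.001, -0.005, -1.0]]
force: [-0.2, 0.5, -0.9]
finger_gap: 0.427
gripper_force: 0.0
12.35 [0.4879665  0.15339276 0.10413677]
```

View pics/tb.png

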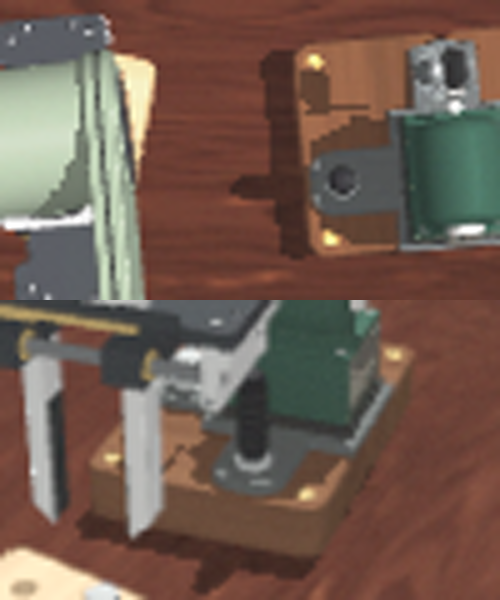

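The drift stands upright in the left lug, top at (343,178) in the top view, with its collar on the lug in the side view. Now gripping the bolt.

```bash
python3 -m handwheel '[[0.001,0,-0.03,0,0,0,0.04],[0,0,-0.02,0,0,0,0.04],[0,0,-0.005,0,0,0,0.04],[0,0,-0.002,0,0,0,0.04],[0,0,0,0,0,0,0.04]]'
```

```text
time: 12.9
ee_pos: [0.4916, 0.1525, 0.0496]
ee_rot: [[-0.093, 0.996, 0.002], [0.996, 0.093, 0.0], [0.0, 0.002, -1.0]]
force: [0.1, -0.4, -0.0]
finger_gap: 0.424
gripper_force: 0.0
```

```bash
python3 -m handwheel '[[0,0,0,0,0,0,0.01],[0,0,0,0,0,0,0.01],[0,0,0,0,0,0,0.01],[0,0,0,0,0,0,0.01],[0,0,0,0,0,0,0.01]]' 35
```

```text
time: 13.4
ee_pos: [0.4892, 0.1527, 0.0491]
ee_rot: [[-0.094, 0.996, -0.003], [0.996, 0.094, -0.001], [-0.0, -0.003, -1.0]]
force: [-4.3, -0.6, 6.0]
finger_gap: 0.181
gripper_force: 35.0
```

```bash
python3 -m handwheel '[[0,0,0.01,0,0,0,0.01],[0,0,0.03,0,0,0,0.01],[-0.01,0,0.03,0,0,0,0.01],[-0.03,-0.02,0.03,0,0,0,0.01],[-0.03,-0.035,0.03,0,0,0,0.01],[-0.02,-0.045,0.02,0,0,0,0.01],[0,-0.045,0,0,0,0,0.01],[0,-0.045,0,0,0,0,0.01]]'
python3 -m handwheel '[[0,-0.045,0,0,0,0,0.01],[0,-0.045,0,0,0,0,0.01],[0,-0.035,0,0,0,0,0.01],[0.02,-0.015,0,0,0,0,0.01],[0.04,0,0,0,0,0,0.01],[0.038,0,-0.02,0,0,0,0.01],[0,0,0,0,0,0,0.01]]'
```

```text
time: 14.2
ee_pos: [0.4051, -0.0328, 0.197]
ee_rot: [[-0.095, 0.995, 0.006], [0.995, 0.095, -0.002], [-0.002, 0.005, -1.0]]
force: [0.7, 0.3, -0.6]
finger_gap: 0.181
gripper_force: 35.0
time: 14.9
ee_pos: [0.5043, -0.1711, 0.1715]
ee_rot: [[-0.094, 0.996, -0.003], [0.996, 0.094, 0.002], [0.003, -0.003, -1.0]]
force: [-1.3, 0.9, -0.9]
finger_gap: 0.177
gripper_force: 35.0
```

```bash
python3 -m handwheel '[[0,0,0,0,0,0,0.01],[0,0,-0.03,0,0,0,0.01],[0,0,-0.035,0,0,0,0.01],[0,0,0,0,0,0,0.01],[0,0,0,0,0,0,0.01]]'
```

```text
time: 15.4
ee_pos: [0.5019, -0.1713, 0.1109]
ee_rot: [[-0.093, 0.996, 0.0], [0.996, 0.093, -0.0], [-0.0, 0.0, -1.0]]
force: [-0.1, -0.8, -0.3]
finger_gap: 0.179
gripper_force: 35.0
```

```bash
python3 -m handwheel '[[-0.004,-0.006,-0.01,0,0,0,0.01],[0,0,-0.012,0,0,0,0.01],[0,0,-0.003,0,0,0,0.01],[0,0,0,0,0,0,0.01],[0,0,0,0,0,0,0.01]]'
python3 -m handwheel '[[0,0,-0.002,0,0,0,0.01],[0,0,-0.002,0,0,0,0.01],[0,0,-0.001,0,0,0,0.01],[0,0,0,0,0,0,0.01]]'
```

```text
time: 15.9
ee_pos: [0.4987, -0.1774, 0.0848]
ee_rot: [[-0.093, 0.996, 0.0], [0.996, 0.093, -0.0], [-0.0, 0.0, -1.0]]
force: [1.1, -0.5, -1.2]
finger_gap: 0.181
gripper_force: 35.0
time: 16.3
ee_pos: [0.4984, -0.1773, 0.0795]
ee_rot: [[-0.094, 0.996, -0.0], [0.996, 0.094, 0.0], [0.0, -0.0, -1.0]]
force: [0.0, -0.8, -0.5]
finger_gap: 0.178
gripper_force: 35.0
```

```bash
python3 -m handwheel '[[0,0,-0.001,0,0,0,0.01],[0,0,-0.001,0,0,0,0.01],[0,0,-0.0005,0,0,0,0.01],[0,0,0,0,0,0,0.01]]'
```

```text
time: 16.7
ee_pos: [0.4982, -0.1775, 0.0772]
ee_rot: [[-0.094, 0.996, -0.001], [0.996, 0.094, -0.0], [-0.0, -0.001, -1.0]]
force: [-0.7, -1.8, 0.2]
finger_gap: 0.178
gripper_force: 35.0
```

It slips in below the lug's top without force. Continuing down.

```bash
python3 -m handwheel '[[0,0,-0.001,0,0,0,0.01],[0,0,-0.001,0,0,0,0.01],[0,0,-0.001,0,0,0,0.01],[0,0,0,0,0,0,0.01]]'; python3 -m handwheel '[[0,0,-0.001,0,0,0,0.01],[0,0,-0.001,0,0,0,0.01],[0,0,-0.001,0,0,0,0.01],[0,0,0,0,0,0,0.01]]'
```

```text
time: 17.1
ee_pos: [0.4981, -0.1773, 0.0738]
ee_rot: [[-0.093, 0.996, -0.001], [0.996, 0.093, 0.0], [0.0, -0.001, -1.0]]
force: [-2.4, -0.5, -0.0]
finger_gap: 0.18
gripper_force: 35.0
time: 17.5
ee_pos: [0.4982, -0.1773, 0.071]
ee_rot: [[-0.093, 0.996, -0.001], [0.996, 0.093, 0.0], [0.0, -0.001, -1.0]]
force: [-2.4, -1.0, 0.3]
finger_gap: 0.177
gripper_force: 35.0
```

Through into the board. Pressing on towards home (TCP about 0.050).

```bash
python3 -m handwheel '[[-0.0003,0,-0.0015,0,0,0,0.01],[0,0,-0.0015,0,0,0,0.01],[0,0,-0.0015,0,0,0,0.01],[0,0,0,0,0,0,0.01]]'; python3 -m handwheel '[[0,0,-0.0015,0,0,0,0.01],[0,0,-0.0015,0,0,0,0.01],[0,0,-0.0015,0,0,0,0.01],[0,0,0,0,0,0,0.01]]'
```

```text
time: 17.9
ee_pos: [0.4981, -0.1773, 0.0664]
ee_rot: [[-0.093, 0.996, -0.0], [0.996, 0.093, 0.0], [0.0, -0.0, -1.0]]
force: [-2.1, -1.1, -0.2]
finger_gap: 0.183
gripper_force: 35.0
time: 18.3
ee_pos: [0.4981, -0.1773, 0.0619]
ee_rot: [[-0.093, 0.996, -0.0], [0.996, 0.093, 0.0], [0.0, -0.0, -1.0]]
force: [-3.5, -1.4, 0.7]
finger_gap: 0.181
gripper_force: 35.0
```

```bash
python3 -m handwheel '[[-0.0003,0,-0.0015,0,0,0,0.01],[0,0,-0.0015,0,0,0,0.01],[0,0,-0.0015,0,0,0,0.01],[0,0,-0.0015,0,0,0,0.01],[0,0,-0.0015,0,0,0,0.01],[0,0,0,0,0,0,0.01]]'; python3 -m handwheel '[[0,0,-0.0013,0,0,0,0.01],[0,0,-0.001,0,0,0,0.01],[0,0,-0.001,0,0,0,0.01],[0,0,0,0,0,0,0.01]]'
```

```text
time: 18.9
ee_pos: [0.4979, -0.1774, 0.0544]
ee_rot: [[-0.093, 0.996, -0.0], [0.996, 0.093, -0.0], [-0.0, -0.0, -1.0]]
force: [-3.0, -2.2, -0.1]
finger_gap: 0.177
gripper_force: 35.0
time: 19.3
ee_pos: [0.4979, -0.1775, 0.0513]
ee_rot: [[-0.093, 0.996, -0.0], [0.996, 0.093, -0.0], [-0.0, -0.0, -1.0]]
force: [-3.8, -3.1, 1.3]
finger_gap: 0.18
gripper_force: 35.0
```

```bash
python3 -m handwheel '[[0,0,-0.0008,0,0,0,0.01],[0,0,-0.0007,0,0,0,0.01],[0,0,0,0,0,0,0.01],[0,0,0,0,0,0,0.01]]'
```

```text
time: 19.7
ee_pos: [0.4982, -0.1779, 0.0511]
ee_rot: [[-0.094, 0.996, 0.0], [0.996, 0.094, -0.001], [-0.001, 0.0, -1.0]]
force: [-6.0, -1.5, 8.4]
finger_gap: 0.183
gripper_force: 35.0
```

The bolt head is down: it stopped at 0.0511 against a predicted 0.051. Releasing it and going back for the drift.

```bash
python3 -m handwheel '[[0,0,0.001,0,0,0,0.04],[0,0,0,0,0,0,0.04],[0,0,0,0,0,0,0.04],[0,0,0.02,0,0,0,0.04],[0,0,0.04,0,0,0,0.04],[0,0,0.045,0,0,0,0.04],[-0.03,0,0.045,0,0,0,0.04],[-0.04,0.015,0,0,0,0,0.04]]'
python3 -m handwheel '[[-0.02,0.035,0,0,0,0,0.04],[0,0.045,0,0,0,0,0.04],[0,0.04,0,0,0,0,0.04],[0.02,0.02,0,0,0,0,0.04],[0.035,0,-0.02,0,0,0,0.04],[0.02,0,-0.03,0,0,0,0.04],[0,0,0,0,0,0,0.04],[0,0,0,0,0,0,0.04]]'
python3 - <<'E'
from h import *
S=bot.camera('side');T=bot.camera('top')
a=cv2.resize(T['frame'][175:235,220:320],None,fx=5,fy=5,interpolation=cv2.INTER_CUBIC)
b=cv2.resize(S['frame'][170:230,220:320],None,fx=5,fy=5,interpolation=cv2.INTER_CUBIC)
cv2.imwrite('pics/tc.png',np.vstack([a,b]));print(bot.sense()['ee_pos'])
E
```

```text
time: 20.5
ee_pos: [0.4356, -0.1656, 0.2047]
ee_rot: [[-0.093, 0.996, 0.014], [0.996, 0.093, -0.008], [-0.009, 0.013, -1.0]]
force: [-0.1, 0.4, 1.0]
finger_gap: 0.424
gripper_force: 0.0
time: 21.3
ee_pos: [0.4843, -0.0218, 0.1467]
ee_rot: [[-0.094, 0.996, -0.003], [0.996, 0.094, 0.001], [0.001, -0.003, -1.0]]
force: [0.0, 0.5, 0.2]
finger_gap: 0.423
gripper_force: 0.0
[ 0.48522022 -0.02235326  0.1485138 ]
```

View pics/tc.png

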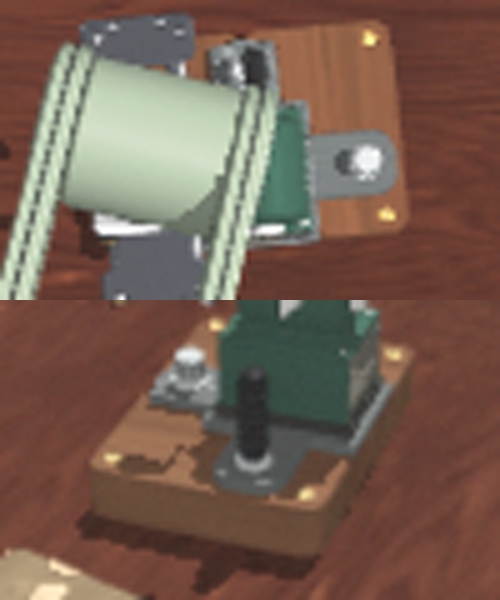

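The bolt sits in the right lug at (367,162), and the drift still stands home. Descending on the drift.

```bash
python3 -m handwheel '[[-0.0015,0,-0.03,0,0,0,0.04],[0,0,-0.03,0,0,0,0.04],[0,0,-0.015,0,0,0,0.04],[0,0,0,0,0,0,0.04],[0,0,0,0,0,0,0.01],[0,0,0,0,0,0,0.01],[0,0,0,0,0,0,0.01],[0,0,0,0,0,0,0.01]]' 35
```

```text
time: 22.2
ee_pos: [0.484, -0.0227, 0.074]
ee_rot: [[-0.094, 0.996, 0.001], [0.996, 0.094, -0.001], [-0.001, 0.0, -1.0]]
force: [-3.1, -0.1, 6.5]
finger_gap: 0.186
gripper_force: 34.8
```

```bash
python3 -m handwheel '[[0,0,0.003,0,0,0,0.01],[0,0,0.004,0,0,0,0.01],[0,0,0.005,0,0,0,0.01],[0,0,0.006,0,0,0,0.01],[0,0,0.006,0,0,0,0.01]]'
python3 -m handwheel '[[0,0,0.01,0,0,0,0.01],[0,0,0.015,0,0,0,0.01],[0,0.02,0.004,0,0,0,0.01],[0.01,0.04,0,0,0,0,0.01],[0.02,0.04,0,0,0,0,0.01],[0.02,0.04,0,0,0,0,0.01],[0.01,0.025,0,0,0,0,0.01],[0,0,0,0,0,0,0.01]]'
python3 -m handwheel '[[0,0,0,0,0,0,0.01],[0,0,0,0,0,0,0.01]]'
```

```text
time: 22.7
ee_pos: [0.4839, -0.0223, 0.0972]
ee_rot: [[-0.093, 0.996, 0.0], [0.996, 0.093, 0.0], [0.0, 0.0, -1.0]]
force: [0.5, -0.9, -1.3]
finger_gap: 0.183
gripper_force: 34.8
time: 23.5
ee_pos: [0.5451, 0.1458, 0.1264]
ee_rot: [[-0.097, 0.995, 0.002], [0.995, 0.097, 0.001], [0.001, 0.002, -1.0]]
force: [-0.4, -0.4, -0.9]
finger_gap: 0.186
gripper_force: 34.8
time: 23.7
ee_pos: [0.5432, 0.1418, 0.1256]
ee_rot: [[-0.093, 0.996, -0.001], [0.996, 0.093, -0.001], [-0.0, -0.001, -1.0]]
force: [0.3, 0.4, -0.5]
finger_gap: 0.187
gripper_force: 34.8
```

```bash
python3 -m handwheel '[[0,0.0006,-0.012,0,0,0,0.01],[0,0,-0.006,0,0,0,0.01],[0,0,-0.003,0,0,0,0.01],[0,0,-0.002,0,0,0,0.01],[0,0,-0.002,0,0,0,0.01],[0,0,0,0,0,0,0.01]]'
```

```text
time: 24.3
ee_pos: [0.5436, 0.1432, 0.1003]
ee_rot: [[-0.093, 0.996, -0.0], [0.996, 0.093, -0.0], [0.0, -0.0, -1.0]]
force: [0.1, 0.4, -1.4]
finger_gap: 0.186
gripper_force: 34.8
```

It's in the stand's hole. Lowering it home.

```bash
python3 -m handwheel '[[0,0,-0.005,0,0,0,0.01],[0,0,-0.005,0,0,0,0.01],[0,0,-0.005,0,0,0,0.01],[0,0,-0.005,0,0,0,0.01],[0,0,-0.004,0,0,0,0.01],[0,0,-0.002,0,0,0,0.01],[0,0,-0.001,0,0,0,0.01],[0,0,0,0,0,0,0.01]]'
```

```text
time: 25.1
ee_pos: [0.5437, 0.1432, 0.0734]
ee_rot: [[-0.093, 0.996, -0.0], [0.996, 0.093, -0.0], [-0.0, -0.0, -1.0]]
force: [-0.4, 0.8, -1.3]
finger_gap: 0.185
gripper_force: 34.8
```

```bash
python3 -m handwheel '[[0,0,-0.001,0,0,0,0.01],[0,0,-0.001,0,0,0,0.01],[0,0,0,0,0,0,0.04],[0,0,0,0,0,0,0.04],[0,0,0,0,0,0,0.04],[0,0,0.02,0,0,0,0.04],[0,0,0.03,0,0,0,0.04],[0,0,0.02,0,0,0,0.04]]'
python3 -m handwheel '[[-0.04,0,0.01,0,0,0,0.04],[-0.045,0,0.02,0,0,0,0.04],[-0.045,0,0.02,0,0,0,0.04],[-0.03,-0.04,0,0,0,0,0.04],[0,0,0,0,0,0,0.04],[0,0,0,0,0,0,0.04],[0,0,0,0,0,0,0.04]]'
python3 - <<'E'
from h import *
S=bot.camera('side');T=bot.camera('top')
a=cv2.resize(T['frame'][175:235,180:320],None,fx=5,fy=5,interpolation=cv2.INTER_CUBIC)
b=cv2.resize(S['frame'][170:260,200:340],None,fx=5,fy=5,interpolation=cv2.INTER_CUBIC)[:300]
cv2.imwrite('pics/end.png',np.vstack([a,b]))
E
```

```text
time: 25.9
ee_pos: [0.5444, 0.1433, 0.1432]
ee_rot: [[-0.093, 0.996, 0.002], [0.996, 0.093, 0.0], [0.0, 0.002, -1.0]]
force: [0.4, -0.7, -0.3]
finger_gap: 0.424
gripper_force: 0.0
time: 26.6
ee_pos: [0.3848, 0.1035, 0.1919]
ee_rot: [[-0.093, 0.996, 0.001], [0.996, 0.093, 0.0], [0.0, 0.001, -1.0]]
force: [0.6, -0.1, 0.7]
finger_gap: 0.426
gripper_force: 0.0
```

View pics/end.png

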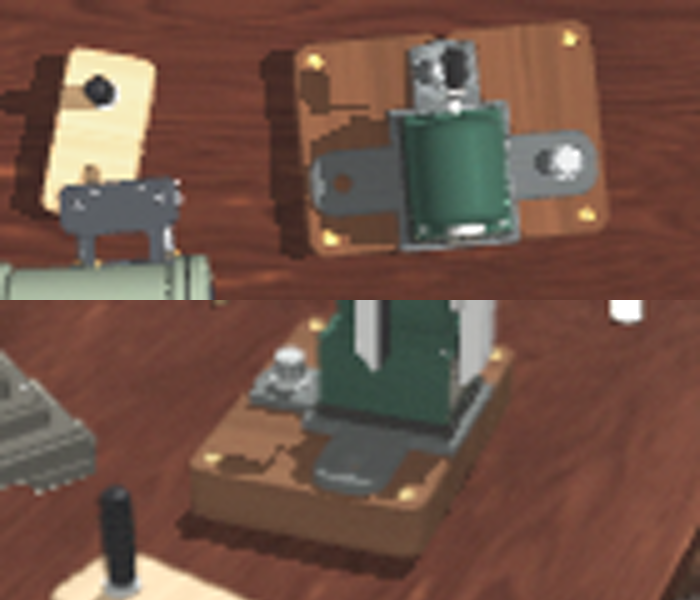

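The drift stands in the stand with its collar down, at (100,92) in the top view. The bolt is in the right lug at (567,161), and the arm is clear of both.

```bash
python3 -c "
from workcell import bot
print(bot.finish_job())"
```

```text
the job is handed in; nothing more can be done
None
```

The job is handed in at 26.6 s of 72 s, with the bolt home in the right lug and the drift back down in the stand; nothing was forced, and the hand-in gave no verdict.

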